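# Gather bottle caps under a loose lid, open the scoop tray and tip them out

### The job

With the loose lid still on it, tilt the scoop tray mouth-down by its handle until all three bottle caps have slid to the mouth end, then set it down level on the worktop without letting them slide back. Lift the lid off and lay it flat on the worktop, right way up; then tip the tray to slide all three caps into the white tub and put the empty tray back down level on the worktop. Do not touch the caps with the gripper, and leave the tub and the two standing vials where they are.

Things in the scene. Friction and masses are not known exactly. Their poses are not given: they have to be found in the camera images.
- tray: Aluminium scoop tray, loose, 0.16 kg. Origin: centre of the dish's underside (0 on the worktop), z up. Dish 123 mm long (x -63 to +60), 106 wide (y), 34 high; floor 4 mm, walls 3 mm at both sides and rear (-x). The +x end is the mouth: open, no sill; only the lid's skirt closes it, down to 10 mm above the floor. At the rear a low stem carries a handle that points to -x.
- tray_handle (a point): Point to grip on the tray: middle of the black handle bar, at (-127, 0, 33) mm in the tray's frame, axes as the tray's. The bar runs along the tray's x from -165 to -88 mm, is 24 mm wide (y) and 22 mm high (z from 22 to 44 mm); free space beneath it.
- tray_mouth (a point): Middle of the floor's edge at the open mouth of the tray, at (60, 0, 4) mm in the tray's frame, axes as the tray's.
- lid: Loose clear cover sitting over the tray with 2 mm play, 0.09 kg; lifts straight up. Origin: level with its skirt's lower edge: 14 mm above the tray's origin and in line with it when on; 0 when lying on the worktop. 133 (x -68.5 to +64.5) x 115 mm (y), top plate 20 to 23 mm up; skirt 20 mm deep on all four sides, the front one closing the mouth. Black grip bar on top.
- lid_grip (a point): Point to grip on the lid: centre of the black grip bar, at (0, 0, 41) mm in the lid's frame, axes as the lid's. The bar runs along the lid's x, 76 mm long, 20 mm wide (y), 16 mm high (z from 33 to 49 mm), on two short posts.
- cap_0: Loose red bottle screw cap, smooth and slippery (it starts to slide in the tray at about 18 to 26 degrees of tilt), 41 mm across and 20 mm high, 20 g. Origin: centre of its flat underside as it starts, lying flat at the rear of the tray.
- cap_1: Second red bottle screw cap, like the first, 37 mm across and 18 mm high, 20 g. Origin: centre of its flat underside; starts at the rear of the tray.
- cap_2: Blue bottle screw cap, like the others, 38 mm across and 18 mm high, 20 g. Origin: centre of its flat underside; starts about the middle of the tray.
- tub: Open white plastic tub, loose, 0.8 kg: 140 mm (x) by 150 mm (y) by 60 mm high, walls and floor 4 mm thick, small rim 5 mm wider all round. Origin: centre of its underside, z up.
- vial_back: Bystander: capped sample vial standing upright behind the tub, 27 mm across and 68 mm high. Origin: centre of its underside.
- vial_front: Bystander: the same kind of vial, standing at the front right, near the worktop's edge. Origin: centre of its underside.
- lay_spot (a point): Fixed point on the worktop: middle of a patch in front of the tray that is always free and large enough for the lid when the lid's x axis points to the robot's left (world y) or right. The lid may also lie elsewhere on the worktop.

How it is judged:
By the outcome, as a careful person would: the job done as asked, in the order asked, and still so for the second after the job is handed in, with the robot touching nothing.
It also fails if it takes over 72 s, if anything falls off the work surface, if the arm or the gripper's body presses on something with over 40 N, if the wrist force passes 120 N, or if a joint passes its speed limit or range.

### The arm

A 6-joint arm with a two-finger parallel gripper is mounted at the origin on a cart in front of the work surface, level with it; the furniture and walls round the work are solid. World frame = base frame: x ahead of the robot, y to its left, z up, the work surface at z = 0. Lengths are in m, angles in degrees, forces in N, time in s.
With the tool pointing down it reaches from about 0.25 to 0.725 m from the base axis. Payload 9.7 kg.
Tool frame: the origin (TCP) lies on the centre line of the jaws, within the pads' length; the fingertips stand 17 mm ahead of it and the grasp point (between the pads) lies 2 mm behind it (bot.tip_extent is the distance from the TCP to the fingertips, in m); z points along the fingers, y is the line along which they close (so a half turn about z gives the same grasp; the last joint's range is limited). The gripper opens to 85 mm and grips with 20 to 120 N. Pads are 22 mm wide; open, the fingers measure 114 mm over their backs; the gripper's body (76 mm by 85 mm) begins 54 mm behind the grasp point. The pads swing forward as they close: fully open they stand 13 mm farther back than shut.
Start: joints at [68.125, 4.979, 10.078, 95.1, 0, 90], TCP at [0.205, 0.51, 0.248] pointing down, gripper open.
Joint ranges: [-179.16, 179.16], [-48.56, 103.87], [-65.8, 70.77], [-126.05, 130.52], [-82.76, 87.17], [-180, 180]. Speed limits (degrees/s): [127.2, 127.2, 147.25, 180, 180, 180].

### API

Orientations are given as [roll, pitch, yaw] about the fixed x, y, z axes, in that order (R = Rz(yaw) Ry(pitch) Rx(roll)).
In Python, from workcell import bot gives the robot as it stands.
- The arm moves only by the tool carry_out, never from a script. Its argument "moves" is text: rows parted by semicolons, each of 7 numbers parted by spaces: the shift along the tool's x, y, z in mm, then the turn, a rotation vector about the tool's x, y, z in degrees, then the finger opening in mm, from 0 to 85.4. A call has 1 to 20 rows; each row is the pose to reach, as a shift and turn from the pose commanded when the call began, along the tool's axes at that moment; what a row does not reach only later rows make up. A row lasts 1/10 s, in which the tool goes at most 50 mm and 8.59 degrees, less where a joint would pass 70% of its speed; a pose out of reach is approached as far as the arm can. A call with a gripper value outside its range is refused whole. The fingers move at their own pace and stop on an object; "force" is the grip in N (left out, the last holds). Time passes only in rows, so rows that repeat a pose let the fingers close. It gives the time, the measured TCP pose, the force, the opening and the grip force at its end, in the units of the state.
- bot.get_obs(): the state, without advancing time (a new reading comes with each control period).
- bot.camera(name): name is "side" or "top" or "wrist"; returns a dict with "img" (384x512x3 uint8, red, green, blue), "mtx" (3x3 intrinsics, pixels), "k1" (the pictures are not rectified: a ray, as slopes to the right and down, at radius r is drawn at 1 + k1 r^2 times it, then the intrinsics apply), "position" and "orientation" of the camera in the world; the wrist camera has in their place "mount" (4x4, takes a point from camera to tool coordinates, whose origin is the TCP and whose axes are the flange's). Camera axes: x right, y up, looking along -z (the intrinsics and any distortion apply to the point x, -y, -z); pixel columns grow to the right and rows downward; lengths in m; the calibration is good to about 2 mm. A picture is of the moment at which its call begins: read the wrist's pose just before it. There is no depth.
- bot.job_done(): hands the job in; it is judged then, once.
The state is a dict: "time": time; "q": joint angles; "qd": joint speeds; "joint_efforts": joint torques, N m; "ee_pos": TCP position; "tcp_rot": TCP orientation; "wrist_force": force on the tool from outside, world axes, zero at the start; "torque": the same for the moment, N m; "opening": finger opening in m; "grasp_force": force on a finger pad.
Only numpy, scipy, OpenCV 4.12 (cv2) and the standard library are available. Lean on these libraries where they do the work, as an engineer would, in place of code of your own. Each camera call takes 0.05 s, during which the arm holds its last target. There are 200 camera calls.

## Working session

There is one attempt and no reset: what is moved stays moved. The work goes in short steps, Python scripts to look and compute and a tool call to move; the robot and the scene stay as the last step left them, time stands still between calls to the robot, and variables do not carry over. Pictures are saved under pics/ and viewed, at most 13 in all, crops included, and the job is handed in when it is done.

Besides the shell and the picture viewer there is one more tool, called after "Call:" as a command line: name --argument value ..., lists and objects as JSON in quotes. carry_out: Moves the arm, as the interface text tells. Its arguments: {"type":"object","properties":{"moves":{"type":"string"},"force":{"type":"number"}},"required":["moves"]}

```bash
mkdir -p pics; ls; python3 - <<'E'
from workcell import bot
import cv2
o=bot.get_obs();print(o)
for n in("top","side"):
    c=bot.camera(n);cv2.imwrite(f"pics/{n}0.png",c["img"][:,:,::-1]);print(n,c["mtx"],c["k1"],c["position"],c["orientation"])
c=bot.camera("wrist");print(c["mount"],c["mtx"],c["k1"])
E
```

```text
pics
{'time': 0.0, 'q': array([ 6.81245181e+01,  5.00989613e+00,  1.00350861e+01,  9.51004224e+01,
       -1.00449461e-05,  8.99990715e+01]), 'qd': array([-0.00422162,  0.04478154,  0.04849035,  0.02483295,  0.06047726,
       -0.10101412]), 'joint_efforts': array([ 1.15267179e-03, -5.20381558e+01,  4.64810050e+01,  1.62853027e-02,
        5.64079642e-05,  4.60621141e-07]), 'ee_pos': array([0.20484624, 0.51020165, 0.24760028]), 'tcp_rot': array([-1.79924768e+02,  8.82577868e-06,  1.58125447e+02]), 'wrist_force': array([-0.42809992, -0.14788432,  0.08579927]), 'torque': array([-0.01702469,  0.02213421, -0.00741433]), 'grasp_force': 0.0, 'opening': 0.08560939247812918}
top [[426.612891     0.         263.97761851]
 [  0.         426.612891   185.78818247]
 [  0.           0.           1.        ]] -0.029098641704948098 [ 0.47378562 -0.18582956  1.01875417] [  3.90802441   1.86507434 -91.74988179]
side [[374.03701549   0.         257.54413751]
 [  0.         374.03701549 187.3311355 ]
 [  0.           0.           1.        ]] 0.031211563421351857 [0.24711931 0.44975958 0.57356343] [  54.17292616    0.50749195 -153.70376608]
[[-1.15697755e-04  9.55765264e-01  2.94130493e-01  7.41000601e-02]
 [ 9.99999965e-01  4.09812195e-05  2.60188342e-04 -1.00295844e-03]
 [ 2.36625153e-04  2.94130513e-01 -9.55765236e-01 -1.25239248e-01]
 [ 0.00000000e+00  0.00000000e+00  0.00000000e+00  1.00000000e+00]] [[273.71315603   0.         248.73181984]
 [  0.         273.71315603 195.55232544]
 [  0.           0.           1.        ]] -0.037231935241185704
```

View pics/top0.png

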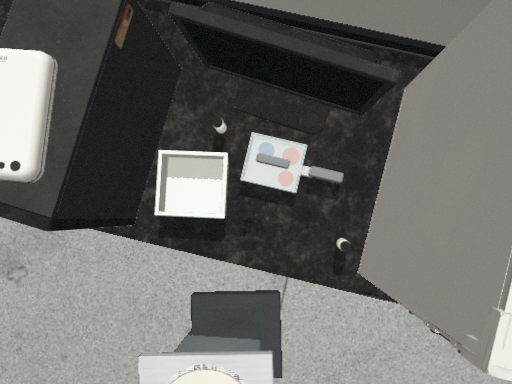

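View pics/side0.png

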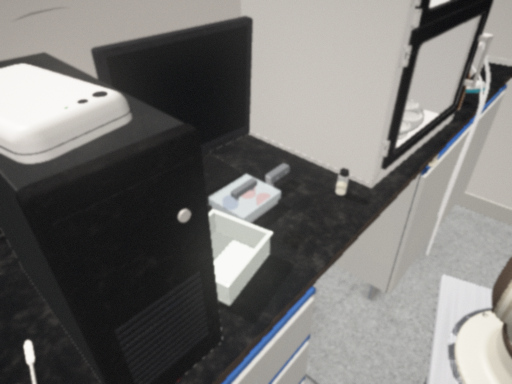

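```bash
cat > h.py <<'E'
import numpy as np,cv2
from scipy.spatial.transform import Rotation as R
from workcell import bot
def campose(c,o=None):
    if "mount" in c:
        T=np.eye(4);T[:3,:3]=R.from_euler("xyz",o["tcp_rot"],degrees=True).as_matrix();T[:3,3]=o["ee_pos"];return T@c["mount"]
    T=np.eye(4);T[:3,:3]=R.from_euler("xyz",c["orientation"],degrees=True).as_matrix();T[:3,3]=c["position"];return T
def pt(c,u,v,z,T):
    """pixel -> world point at height z"""
    K=c["mtx"];d=np.array([(u-K[0,2])/K[0,0],(v-K[1,2])/K[1,1]]);s=d.copy()
    for _ in range(8): s=d/(1+c["k1"]*(s@s))
    r=T[:3,:3]@np.array([s[0],-s[1],-1.]);return T[:3,3]+r*(z-T[2,3])/r[2]
def px(c,P,T):
    K=c["mtx"];p=(np.asarray(P)-T[:3,3])@T[:3,:3];s=p[:,:2]*[1,-1]/-p[:,2:];s=s*(1+c["k1"]*(s**2).sum(1,keepdims=True))
    return s*[K[0,0],K[1,1]]+[K[0,2],K[1,2]]
E
python3 - <<'E'
import cv2
i=cv2.imread("pics/top0.png")[90:310,130:430]
cv2.imwrite("pics/top0c.png",cv2.resize(i,None,fx=2.6,fy=2.6,interpolation=cv2.INTER_CUBIC))
E
```

```text
(no output)
```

View pics/top0c.png

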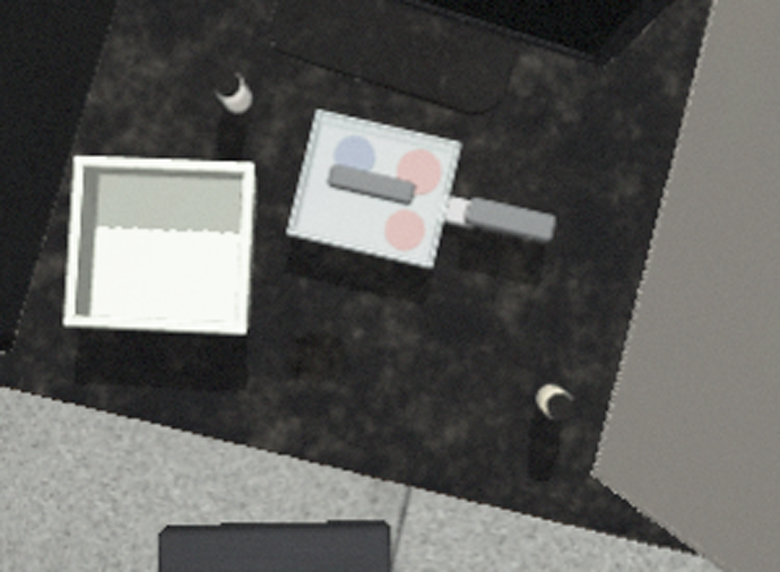

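```bash
python3 - <<'E'
from h import *
c=bot.camera("top");T=campose(c)
def g(n,L,z):
    P=np.array([pt(c,130+(a+.5)/2.6,90+(b+.5)/2.6,z,T) for a,b in L]);print(n,P[:,:2].round(3).tolist(),P.mean(0).round(4));return P
h=g("handle",[(467,211),(553,227)],.044)
l=g("lid",[(320,111),(462,142),(434,267),(288,235)],.037)
print(np.linalg.norm(l-np.roll(l,1,0),axis=1))
for a,b in((0,1),(3,2)):d=l[a]-l[b];print(np.degrees(np.arctan2(d[1],d[0])))
d=h[0]-h[1];print("h",np.degrees(np.arctan2(d[1],d[0])),np.linalg.norm(d))
g("grip",[(332,177),(413,192)],.063)
t=g("tub",[(74,157),(254,162),(247,333),(65,327)],.06);print(np.linalg.norm(t-np.roll(t,1,0),axis=1))
g("vb",[(240,90)],.068);g("vf",[(556,400)],.068)
g("caps",[(355,155),(419,172),(404,230)],.02)
g("edge",[(0,387),(700,553)],0);g("cab",[(595,475),(640,290)],0);g("tower",[(10,350),(80,140)],0.0);g("mon",[(595,60),(500,90),(272,45),(490,112)],0)
E
```

```text
handle [[0.571, -0.262], [0.554, -0.337]] [ 0.5627 -0.2995  0.044 ]
lid [[0.666, -0.135], [0.634, -0.261], [0.523, -0.232], [0.556, -0.103]] [ 0.5946 -0.1825  0.037 ]
[0.1149763  0.12995083 0.11434321 0.13268969]
75.48700560494768
75.74358888819125
h 77.45828982823785 0.07660718276848895
grip [[0.603, -0.145], [0.587, -0.215]] [ 0.595  -0.1797  0.063 ]
tub [[0.629, 0.082], [0.619, -0.077], [0.47, -0.067], [0.48, 0.092]] [0.5493 0.0075 0.06  ]
[0.14943855 0.15929017 0.14916482 0.15945458]
vb [[0.681, -0.067]] [ 0.6812 -0.0671  0.068 ]
vf [[0.405, -0.329]] [ 0.4053 -0.3294  0.068 ]
caps [[0.628, -0.165], [0.61, -0.222], [0.558, -0.207]] [ 0.5988 -0.1977  0.02  ]
edge [[0.427, 0.171], [0.26, -0.463]] [ 0.3431 -0.146   0.    ]
cab [[0.332, -0.372], [0.498, -0.42]] [ 0.4148 -0.3962  0.    ]
tower [[0.46, 0.161], [0.654, 0.093]] [0.5574 0.1271 0.    ]
mon [[0.712, -0.389], [0.687, -0.3], [0.738, -0.09], [0.667, -0.29]] [ 0.7009 -0.2674  0.    ]
```

```bash
cat >> h.py <<'E'
def tool(yaw,tilt=0,ty=76.5):
    """tool-down rotation at yaw, tilted mouth-down about the tray's y axis (tray yaw ty)"""
    t=np.radians(ty);ax=np.array([-np.sin(t),np.cos(t),0])
    return R.from_rotvec(np.radians(tilt)*ax)*R.from_euler("xyz",[180,0,yaw],degrees=True)
def rows(L):
    """L: list of (pos m, Rotation) -> tool-frame shift mm and turn deg"""
    o=bot.get_obs();R0=R.from_euler("xyz",o["tcp_rot"],degrees=True)
    for p,r in L:
        print((R0.inv().apply(np.array(p)-o["ee_pos"])*1e3).round(1),(R0.inv()*r).as_rotvec(degrees=True).round(1))
E
python3 - <<'E'
from h import *
print(bot.tip_extent)
rows([((.30,.2,.25),tool(140)),((.4,-.12,.25),tool(100)),((.5655,-.303,.20),tool(76.5))])
E
```

```text
0.017
[-203.9 -252.5   -1.9] [-0.   0.  18.1]
[-415.9 -512.2   -1.7] [-0.   0.  58.1]
[-637.7 -620.3   48.4] [-0.   0.  81.6]
```

Call:
carry_out --moves "-204 -252 -2 0 0 18 85;-204 -252 -2 0 0 18 85;-204 -252 -2 0 0 18 85;-204 -252 -2 0 0 18 85;-204 -252 -2 0 0 18 85;-204 -252 -2 0 0 18 85;-416 -512 -2 0 0 58 85;-416 -512 -2 0 0 58 85;-416 -512 -2 0 0 58 85;-416 -512 -2 0 0 58 85;-416 -512 -2 0 0 58 85;-416 -512 -2 0 0 58 85;-416 -512 -2 0 0 58 85;-638 -620 48 0 0 81.6 85;-638 -620 48 0 0 81.6 85;-638 -620 48 0 0 81.6 85;-638 -620 48 0 0 81.6 85;-638 -620 48 0 0 81.6 85;-638 -620 48 0 0 81.6 85;-638 -620 48 0 0 81.6 85" --force 100

```text
time: 2.2
ee_pos: [0.5661, -0.3036, 0.1979]
tcp_rot: [-179.8, -0.1, 76.5]
wrist_force: [-0.1, 0.2, -0.2]
opening: 0.0848
grasp_force: 0.0
```

```bash
python3 - <<'E'
from h import *
o=bot.get_obs();print(o["time"],o["ee_pos"],o["tcp_rot"],o["q"])
c=bot.camera("wrist");T=campose(c,o)
i=c["img"][:,:,::-1].copy()
t=np.radians(76.5);X=np.array([np.cos(t),np.sin(t),0]);Y=np.array([-X[1],X[0],0]);O=np.array([.595,-.1805,0])
f=lambda x,y,z:O+X*x*1e-3+Y*y*1e-3+[0,0,z*1e-3]
P=[f(-165,-12,44),f(-165,12,44),f(-88,12,44),f(-88,-12,44),f(-68.5,57.5,37),f(-68.5,-57.5,37),f(64.5,57.5,37),f(64.5,-57.5,37),f(-38,-10,63),f(-38,10,63),f(38,10,63),f(38,-10,63)]
for u,v in px(c,P,T): cv2.circle(i,(int(round(u)),int(round(v))),2,(0,255,0),-1)
cv2.imwrite("pics/w1.png",cv2.resize(i,(800,600)))
E
```

```text
2.2 [ 0.56613191 -0.30357491  0.19789391] [-1.79803606e+02 -5.31035348e-02  7.64555333e+01] [-2.82020869e+01  1.74758190e+01  1.89551573e+01  9.16827783e+01
  1.67901029e-03  7.53422858e+01]
```

View pics/w1.png

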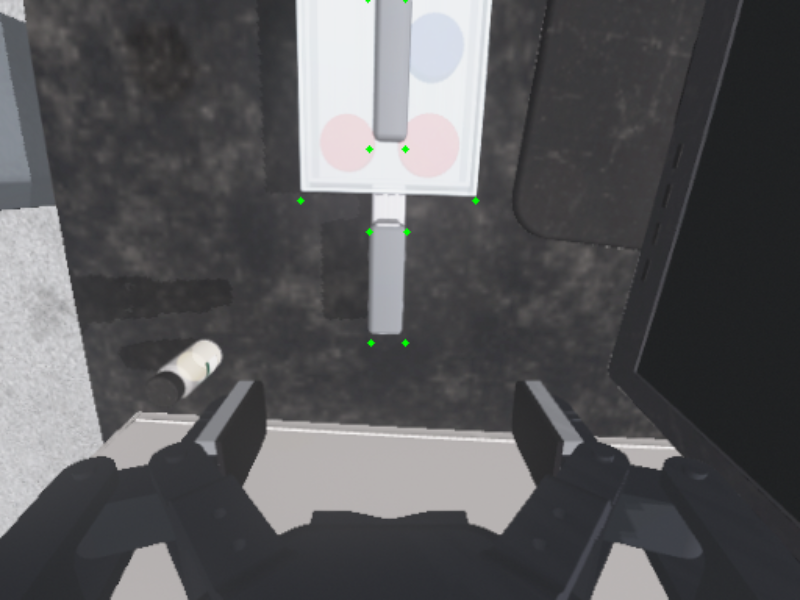

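```bash
python3 - <<'E'
from h import *
from scipy.optimize import least_squares
o=bot.get_obs();c=bot.camera("wrist");T=campose(c,o)
Q=np.array([(-165,-12,44),(-165,12,44),(-88,12,44),(-88,-12,44),(-68.5,57.5,37),(-68.5,-57.5,37),(-38,-10,63),(-38,10,63)])*1e-3
M=np.array([(403,334),(370,334),(372,224),(405,224),(302,190),(476,194),(407,140),(374,140)])*.64
def W(p):return R.from_euler("z",p[2]).apply(Q)+[p[0],p[1],0]
s=least_squares(lambda p:(px(c,W(p),T)-M).ravel(),[.595,-.18,np.radians(76)])
print(s.x,np.degrees(s.x[2]),(s.fun/.64).reshape(-1,2).round(1).tolist())
r=R.from_euler("z",s.x[2]);h=r.apply([-.127,0,0])+[s.x[0],s.x[1],.031];y=np.degrees(s.x[2]);print(h)
rows([(h+[0,0,.05],tool(y)),(h,tool(y))])
E
```

```text
[ 0.59856935 -0.17556452  1.3147321 ] 75.32860054625307 [[0.5, 0.9], [-0.7, 0.3], [-1.9, -0.8], [2.1, -0.0], [-0.8, 0.6], [1.1, 0.3], [0.7, -0.0], [-1.1, -0.8]]
[ 0.56640341 -0.2984236   0.031     ]
[  3.7   0.  119.6] [-0.  -0.   1.2]
[  3.7   0.  169.6] [-0.  -0.   1.2]
```

Call:
carry_out --moves "4 0 40 0 0 1.2 85;4 0 80 0 0 1.2 85;4 0 120 0 0 1.2 85;4 0 145 0 0 1.2 85;4 0 160 0 0 1.2 85;4 0 168 0 0 1.2 85;4 0 169 0 0 1.2 85;4 0 169 0 0 1.2 85;4 0 169 0 0 1.2 0;4 0 169 0 0 1.2 0;4 0 169 0 0 1.2 0;4 0 169 0 0 1.2 0;4 0 169 0 0 1.2 0;4 0 169 0 0 1.2 0;4 0 169 0 0 1.2 0;4 0 169 0 0 1.2 0" --force 110

```text
time: 3.9
ee_pos: [0.567, -0.2988, 0.0318]
tcp_rot: [180.0, 0.0, 75.3]
wrist_force: [-2.2, 1.5, 5.4]
opening: 0.0222
grasp_force: 108.1
```

Call:
carry_out --moves "0 0 -8 0 0 0 0;0 0 -24 0 0 0 0;0 0 -44 0 0 0 0;0 0 -66 0 0 0 0;0 0 -90 0 0 0 0;0 0 -114 0 0 0 0;0 0 -136 0 -2 0 0;0 0 -154 0 -5 0 0;0 0 -166 0 -9 0 0;0 0 -170 0 -13 0 0;0 0 -170 0 -17 0 0;0 0 -170 0 -21 0 0;0 0 -170 0 -25 0 0;0 0 -170 0 -29 0 0;0 0 -170 0 -33 0 0;0 0 -170 0 -37 0 0;0 0 -170 0 -40 0 0;0 0 -170 0 -40 0 0;0 0 -170 0 -40 0 0;0 0 -170 0 -40 0 0"

```text
time: 5.9
ee_pos: [0.567, -0.2991, 0.202]
tcp_rot: [179.9, 39.9, 75.2]
wrist_force: [-0.4, -1.0, -2.6]
opening: 0.0224
grasp_force: 108.2
```

```bash
python3 - <<'E'
from h import *
o=bot.get_obs();print(o["ee_pos"],o["tcp_rot"],o["q"])
w=bot.camera("wrist")["img"];s=bot.camera("side")["img"][130:290,170:390]
w=w[:384];s=cv2.resize(s,None,fx=2,fy=2,interpolation=cv2.INTER_CUBIC)
b=np.zeros((600,800,3),np.uint8);b[:300,:400]=cv2.resize(w,(400,300));b[300:,:400]=cv2.resize(s,(400,300))
t=bot.camera("top")["img"][90:240,230:390];b[:400,400:]=cv2.resize(t,(400,400))
cv2.imwrite("pics/m2.png",b[:,:,::-1])
E
```

```text
[ 0.56698524 -0.29905027  0.20203023] [179.92268898  39.92290877  75.24852585] [-12.25891442  15.1503202    9.65773493  86.49104798 -39.88189912
  93.18421125]
```

View pics/m2.png

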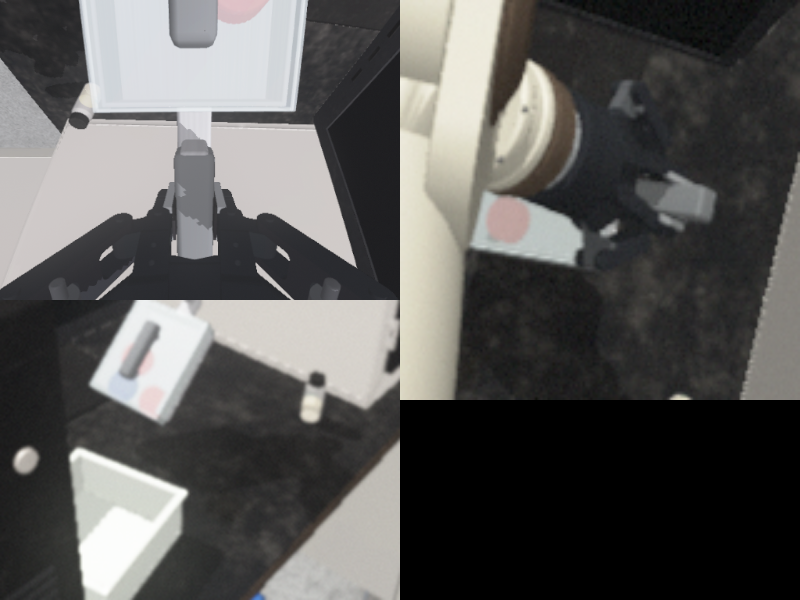

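Call:
carry_out --moves "-10 0 -12 0 -3 0 0;-19 0 -23 0 -6 0 0;-19 0 -23 0 -10 0 0;-19 5 -23 0 -10 0 0;-19 10 -23 0 -10 0 0;-19 5 -23 0 -10 0 0;-19 -3 -23 0 -10 0 0;-19 -10 -23 0 -10 0 0;-19 -5 -23 0 -10 0 0;-19 0 -23 0 -10 0 0;-19 0 -23 0 -10 0 0;-19 0 -23 0 -10 0 0"

```text
time: 7.25
ee_pos: [0.5672, -0.2986, 0.2309]
tcp_rot: [-180.0, 50.0, 75.3]
wrist_force: [0.3, 0.1, -2.3]
opening: 0.0224
grasp_force: 108.2
```

```bash
python3 - <<'E'
from h import *
s=bot.camera("side")["img"][120:220,195:310]
cv2.imwrite("pics/s3.png",cv2.resize(s,None,fx=5,fy=5,interpolation=cv2.INTER_CUBIC)[:,:,::-1])
E
```

```text
(no output)
```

View pics/s3.png

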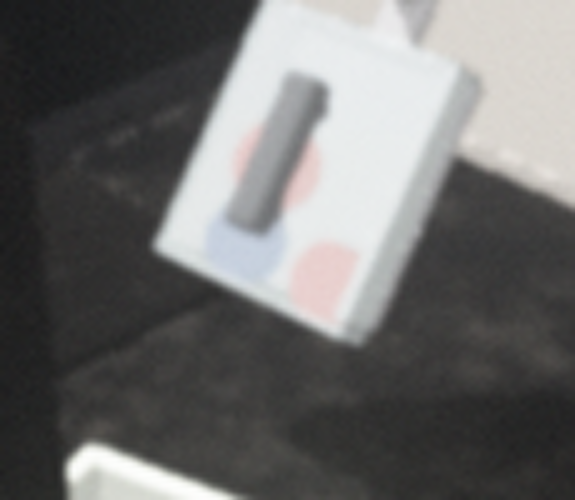

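```bash
python3 - <<'E'
from h import *
o=bot.get_obs();c=bot.camera("side");T=campose(c)
r=R.from_euler("xyz",o["tcp_rot"],degrees=True)*R.from_euler("x",180,degrees=True)
org=o["ee_pos"]-r.apply([-.127,0,.031])
Q=np.eye(4);Q[:3,:3]=r.as_matrix();Q[:3,3]=org
Tt=np.linalg.inv(Q)@T  # camera in tray frame
for n,u,v,z in(("blue",245,248,.022),("red1",327,280,.022),("red0",278,168,.024),("lidcornerL",155,246,.037),("R",345,340,.037),("lidback",265,0,.037)):
    print(n,(pt(c,195+u/5,120+v/5,z,Tt)*1e3).round(1))
E
```

```text
blue [ 49.4 -14.8  22. ]
red1 [46.4 34.7 22. ]
red0 [  8.6 -15.   24. ]
lidcornerL [ 66.6 -52.6  37. ]
R [66.5 66.1 37. ]
lidback [-61.1 -52.8  37. ]
```

Call:
carry_out --moves "-10 0 -8 -4 -3 0 0;-19 0 -16 -9 -6 0 0;-19 0 -16 -14 -10 0 0;-19 0 -16 -19 -10 0 0;-19 0 -16 -23 -10 0 0;-19 0 -16 -23 -10 0 0;-19 0 -16 -23 -10 0 0;-19 0 -16 -17 -10 0 0;-19 0 -16 -10 -12 0 0;-19 0 -16 -4 -15 0 0;-19 0 -16 0 -15 0 0;-14 0 -16 0 -15 0 0;-22 0 -16 0 -15 0 0;-14 0 -16 0 -15 0 0;-22 0 -16 0 -15 0 0;-19 0 -16 0 -15 0 0;-19 0 -16 0 -15 0 0"

```text
time: 9.05
ee_pos: [0.5665, -0.2985, 0.257]
tcp_rot: [179.7, 65.0, 75.1]
wrist_force: [0.4, 0.4, -4.4]
opening: 0.0222
grasp_force: 108.5
```

```bash
python3 - <<'E'
from h import *
o=bot.get_obs();c=bot.camera("side");T=campose(c);print(o["q"])
r=R.from_euler("xyz",o["tcp_rot"],degrees=True)*R.from_euler("x",180,degrees=True)
Q=np.eye(4);Q[:3,:3]=r.as_matrix();Q[:3,3]=o["ee_pos"]-r.apply([-.127,0,.031])
Tt=np.linalg.inv(Q)@T
# rectified view of the tray plane z=23mm, 5 px/mm, x right
g=np.array([(x,y,23) for y in range(-70,71) for x in range(-75,76)])*1e-3
m=px(c,g,Tt).reshape(141,151,2).astype(np.float32)
im=cv2.remap(c["img"],m[...,0],m[...,1],cv2.INTER_CUBIC)
im=cv2.resize(im,None,fx=4,fy=4)
for k in range(-60,61,20): cv2.line(im,((k+75)*4,0),((k+75)*4,8),(0,200,0),2);cv2.line(im,(0,(k+70)*4),(8,(k+70)*4),(0,200,0),2)
cv2.imwrite("pics/r4.png",im[:,:,::-1])
E
```

```text
[ -5.77870735  22.07546619  13.47649316  99.64374254 -63.55325955
 110.34158485]
```

View pics/r4.png

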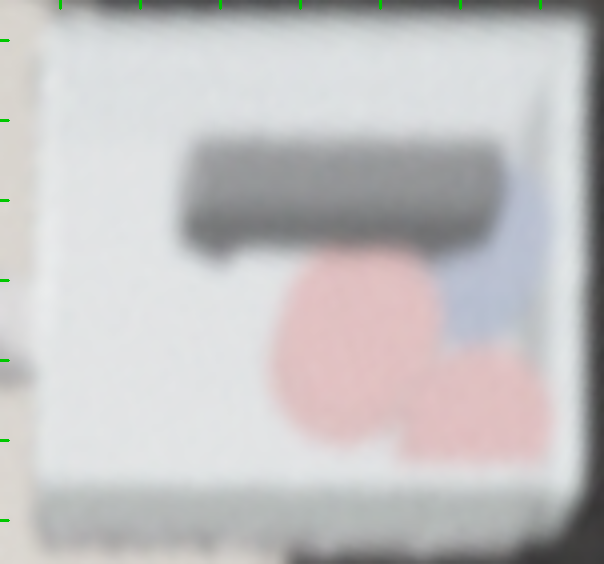

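Call:
carry_out --moves "0 0 0 0 3 0 0;0 0 0 0 8 0 0;0 0 0 0 13 0 0;0 0 0 0 18 0 0;0 0 0 0 23 0 0;0 0 0 0 28 0 0;0 0 0 0 33 0 0;0 0 0 0 38 0 0;0 0 0 0 43 0 0;0 0 0 0 48 0 0;0 0 0 0 52 0 0;0 0 0 0 56 0 0;0 0 0 0 59 0 0;0 0 0 0 61.5 0 0;0 0 0 0 63.5 0 0;0 0 0 0 64.5 0 0;0 0 0 0 65 0 0;0 0 0 0 65 0 0"

```text
time: 10.9
ee_pos: [0.5668, -0.2986, 0.2561]
tcp_rot: [180.0, 0.0, 75.3]
wrist_force: [-0.2, -0.0, -2.0]
opening: 0.0224
grasp_force: 108.3
```

```bash
python3 - <<'E'
from h import *
o=bot.get_obs();print(o["ee_pos"],o["tcp_rot"])
rows([((.567,-.2988,.04),tool(75.3)),((.567,-.2988,.0318),tool(75.3))])
c=bot.camera("side");cv2.imwrite("pics/s5.png",cv2.resize(c["img"][110:230,190:310],None,fx=4.5,fy=4.5,interpolation=cv2.INTER_CUBIC)[:,:,::-1])
E
```

```text
[ 0.56680446 -0.29863182  0.25608043] [1.79997979e+02 3.98236471e-02 7.53205577e+01]
[0.000e+00 2.000e-01 2.161e+02] [0. 0. 0.]
[0.000e+00 2.000e-01 2.243e+02] [0. 0. 0.]
```

Call:
carry_out --moves "0 0 6 0 0 0 0;0 0 18 0 0 0 0;0 0 34 0 0 0 0;0 0 52 0 0 0 0;0 0 72 0 0 0 0;0 0 92 0 0 0 0;0 0 112 0 0 0 0;0 0 132 0 0 0 0;0 0 150 0 0 0 0;0 0 166 0 0 0 0;0 0 180 0 0 0 0;0 0 192 0 0 0 0;0 0 202 0 0 0 0;0 0 210 0 0 0 0;0 0 216 0 0 0 0;0 0 220 0 0 0 0;0 0 222 0 0 0 0;0 0 223 0 0 0 0;0 0 224 0 0 0 0;0 0 224 0 0 0 0"

```text
time: 12.95
ee_pos: [0.5672, -0.2986, 0.0323]
tcp_rot: [180.0, 0.0, 75.3]
wrist_force: [0.3, -0.5, -2.3]
opening: 0.0224
grasp_force: 108.5
```

Call:
carry_out --moves "0 0 0.5 0 0 0 0;0 0 1 0 0 0 0;0 0 1 0 0 0 0"

```text
time: 13.25
ee_pos: [0.5672, -0.2987, 0.0318]
tcp_rot: [179.9, 0.0, 75.3]
wrist_force: [-2.3, -0.8, 5.2]
opening: 0.0226
grasp_force: 109.2
```

Call:
carry_out --moves "0 0 0 0 0 0 26;0 0 0 0 0 0 30;0 0 0 0 0 0 50;0 0 0 0 0 0 85;0 0 0 0 0 0 85;0 0 0 0 0 0 85;0 0 -10 0 0 0 85;0 0 -40 0 0 0 85;0 0 -80 0 0 0 85;0 0 -120 0 0 0 85;0 0 -168 0 0 0 85;0 0 -168 0 0 0 85"

```text
time: 14.45
ee_pos: [0.5687, -0.2994, 0.2075]
tcp_rot: [179.4, 0.1, 75.3]
wrist_force: [0.6, -0.8, -0.0]
opening: 0.0851
grasp_force: 0.0
```

```bash
python3 - <<'E'
from h import *
o=bot.get_obs();c=bot.camera("wrist");print(o["ee_pos"],o["tcp_rot"])
np.savez("w6.npz",p=o["ee_pos"],r=o["tcp_rot"])
cv2.imwrite("pics/w6.png",cv2.resize(c["img"],(800,600))[:,:,::-1])
E
```

```text
[ 0.56870175 -0.29941565  0.20753563] [1.79381509e+02 1.42760871e-01 7.53245301e+01]
```

View pics/w6.png

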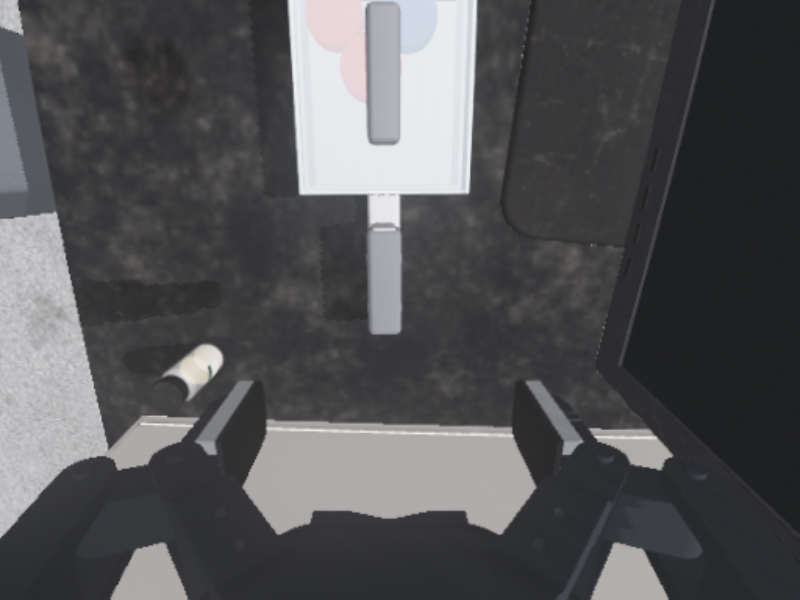

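```bash
python3 - <<'E'
from h import *
o=bot.get_obs();c=bot.camera("wrist");T=campose(c,o)
for u,v in((384,144),(383,3)):print(pt(c,u*.64,v*.64,.063,T))
for u,v in((385,333),(385,230)):print("h",pt(c,u*.64,v*.64,.044,T))
g=np.mean([pt(c,384*.64,144*.64,.063,T),pt(c,383*.64,3*.64,.063,T)],0);print(g)
for g in(g,np.array([.5995,-.174,0])):
    g[2]=.058;rows([(g+[0,0,.06],tool(75.3)),(g,tool(75.3))])
E
```

```text
[ 0.59035654 -0.21109071  0.063     ]
[ 0.60848959 -0.14053399  0.063     ]
h [ 0.55881983 -0.33248398  0.044     ]
h [ 0.57745774 -0.26206866  0.044     ]
[ 0.59942306 -0.17581235  0.063     ]
[127.1  -0.6  83.1] [0.2 0.  0. ]
[127.2  -0.9 143.1] [0.2 0.  0. ]
[128.9  -1.   83.1] [0.2 0.  0. ]
[129.   -1.2 143.1] [0.2 0.  0. ]
```

Call:
carry_out --moves "30 0 20 0 0 0 85;70 -1 40 0 0 0 85;110 -1 60 0 0 0 85;128 -1 80 0 0 0 85;128 -1 100 0 0 0 85;128 -1 120 0 0 0 85;128 -1 134 0 0 0 85;128 -1 137 0 0 0 85;128 -1 137 0 0 0 85;128 -1 137 0 0 0 85"

```text
time: 15.55
ee_pos: [0.5988, -0.1748, 0.0629]
tcp_rot: [179.9, -0.0, 75.3]
wrist_force: [0.1, -0.1, 0.6]
opening: 0.0853
grasp_force: 0.0
```

Call:
carry_out --moves "0 0 5 0 0 0 85;0 0 5 0 0 0 40;0 0 5 0 0 0 10;0 0 5 0 0 0 0;0 0 5 0 0 0 0;0 0 5 0 0 0 0;0 0 5 0 0 0 0;0 0 5 0 0 0 0;0 0 5 0 0 0 0" --force 50

```text
time: 16.45
ee_pos: [0.5986, -0.1745, 0.0573]
tcp_rot: [180.0, 0.0, 75.3]
wrist_force: [0.4, 0.5, 4.0]
opening: 0.019
grasp_force: 49.7
```

Call:
carry_out --moves "0 0 -2 0 0 0 0;0 0 -5 0 0 0 0;0 0 -9 0 0 0 0;0 0 -14 0 0 0 0;0 0 -20 0 0 0 0;0 0 -26 0 0 0 0;0 0 -32 0 0 0 0;0 0 -42 0 0 0 0;0 0 -56 0 0 0 0;0 0 -70 0 0 0 0;0 0 -80 0 0 0 0;0 0 -80 0 0 0 0"

```text
time: 17.65
ee_pos: [0.5993, -0.1747, 0.1393]
tcp_rot: [179.8, 0.0, 75.3]
wrist_force: [-0.2, -0.2, -0.5]
opening: 0.0189
grasp_force: 49.2
```

```bash
python3 - <<'E'
from h import *
rows([((.43,-.165,.13),tool(90)),((.43,-.165,.0433),tool(90))])
t=bot.camera("top")["img"][110:240,190:350];s=bot.camera("side")["img"][120:230,190:320]
b=np.zeros((520,800,3),np.uint8);b[:400,:400]=cv2.resize(t,(400,400))[:400];b[:338,400:]=cv2.resize(s,(400,338))
cv2.imwrite("pics/m7.png",b[:,:,::-1])
E
```

```text
[ -33.5 -166.2    8.8] [  0.2   0.  -14.7]
[ -33.5 -166.5   95.5] [  0.2   0.  -14.7]
```

View pics/m7.png

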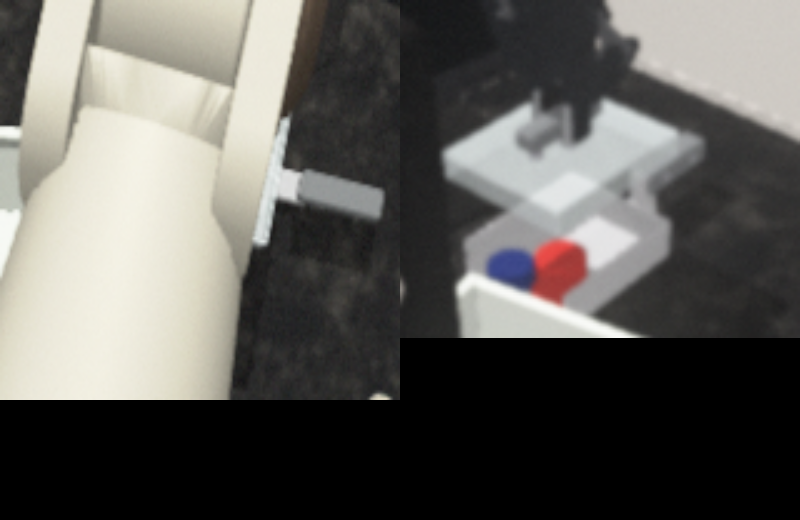

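Call:
carry_out --moves "-4 -20 0 0 0 -2 0;-10 -50 0 0 0 -5 0;-18 -85 0 0 0 -8 0;-25 -120 0 0 0 -11 0;-30 -148 0 0 0 -13 0;-33.5 -166 0 0 0 -14.7 0;-33.5 -166 10 0 0 -14.7 0;-33.5 -166 25 0 0 -14.7 0;-33.5 -166 42 0 0 -14.7 0;-33.5 -166 60 0 0 -14.7 0;-33.5 -166 74 0 0 -14.7 0;-33.5 -166 84 0 0 -14.7 0;-33.5 -166 89 0 0 -14.7 0;-33.5 -166 91 0 0 -14.7 0;-33.5 -166 92 0 0 -14.7 0;-33.5 -166 92 0 0 -14.7 0"

```text
time: 19.35
ee_pos: [0.4297, -0.1649, 0.0454]
tcp_rot: [180.0, 0.0, 90.0]
wrist_force: [0.8, 0.1, -0.6]
opening: 0.0191
grasp_force: 49.4
```

Call:
carry_out --moves "0 0 1 0 0 0 0;0 0 1.7 0 0 0 0;0 0 2.2 0 0 0 0;0 0 2.2 0 0 0 0"

```text
time: 19.75
ee_pos: [0.4295, -0.1649, 0.0432]
tcp_rot: [180.0, 0.0, 90.0]
wrist_force: [-1.7, 0.1, 3.9]
opening: 0.0193
grasp_force: 49.9
```

Call:
carry_out --moves "0 0 0 0 0 0 24;0 0 0 0 0 0 30;0 0 0 0 0 0 50;0 0 0 0 0 0 85;0 0 0 0 0 0 85;0 0 0 0 0 0 85;0 0 -10 0 0 0 85;0 0 -40 0 0 0 85;0 0 -80 0 0 0 85;0 0 -120 0 0 0 85;0 0 -150 0 0 0 85;0 0 -150 0 0 0 85"

```text
time: 20.95
ee_pos: [0.4308, -0.1654, 0.1979]
tcp_rot: [179.6, 0.1, 90.0]
wrist_force: [-0.2, 0.1, -0.8]
opening: 0.0847
grasp_force: 0.0
```

```bash
python3 - <<'E'
from h import *
print(bot.get_obs()["ee_pos"])
rows([((.567,-.2988,.16),tool(75.3)),((.567,-.2988,.0318),tool(75.3))])
E
```

```text
[ 0.43083363 -0.16535282  0.19794487]
[-133.4  135.9   39.2] [ 0.4  0.1 14.7]
[-133.1  135.   167.4] [ 0.4  0.1 14.7]
```

Call:
carry_out --moves "-25 25 0 0 0 3 85;-60 62 0 0 0 7 85;-95 98 0 0 0 11 85;-120 124 5 0 0 14 85;-134 137 20 0 0 14.7 85;-134 137 55 0 0 14.7 85;-134 137 90 0 0 14.7 85;-134 137 120 0 0 14.7 85;-134 137 140 0 0 14.7 85;-134 137 152 0 0 14.7 85;-134 137 155 0 0 14.7 85;-134 137 155 0 0 14.7 85"

```text
time: 22.15
ee_pos: [0.5666, -0.2988, 0.0382]
tcp_rot: [180.0, 0.0, 75.3]
wrist_force: [-0.2, -0.1, 0.7]
opening: 0.085
grasp_force: 0.0
```

Call:
carry_out --moves "0 0 4 0 0 0 85;0 0 6.4 0 0 0 60;0 0 6.4 0 0 0 35;0 0 6.4 0 0 0 10;0 0 6.4 0 0 0 0;0 0 6.4 0 0 0 0;0 0 6.4 0 0 0 0;0 0 6.4 0 0 0 0;0 0 6.4 0 0 0 0" --force 110

```text
time: 23.05
ee_pos: [0.5666, -0.2989, 0.0319]
tcp_rot: [180.0, 0.0, 75.3]
wrist_force: [-1.8, -1.0, 5.3]
opening: 0.0224
grasp_force: 108.1
```

```bash
python3 - <<'E'
from h import *
o=bot.get_obs();p0=o["ee_pos"];print(p0,o["tcp_rot"],o["opening"],o["grasp_force"])
def tcp(mouth,t,R_): # TCP so that mouth floor edge is at 'mouth'
    r=R_*R.from_euler("x",180,degrees=True);return np.array(mouth)-r.apply([.187,0,-.027])
L=[(p0+[0,0,.10],tool(75.3,0,75.3))]
for t in(0,10,45):
    r=tool(75.3,t,75.3);p=tcp((.55,-.035,.085 if t else .13),t,r);L.append((p,r));print(p)
rows(L)
E
```

```text
[ 0.56656163 -0.29893507  0.03192411] [1.79960582e+02 1.72575524e-02 7.53191710e+01] 0.02237441382006627 108.0751633644104
[ 0.50254726 -0.21587907  0.157     ]
[ 0.50445792 -0.20859607  0.14406202]
[ 0.52129057 -0.14443385  0.23632085]
[  -0.     0.1 -100. ] [0. 0. 0.]
[  64.1  -82.9 -125.2] [0. 0. 0.]
[  71.6  -82.9 -112.2] [  0. -10.   0.]
[ 137.9  -82.8 -204.5] [  0. -45.   0.]
```

Call:
carry_out --moves "0 0 -4 0 0 0 0;0 0 -14 0 0 0 0;0 0 -30 0 0 0 0;0 0 -50 0 0 0 0;0 0 -72 0 0 0 0;0 0 -92 0 0 0 0;0 0 -108 0 0 0 0;3 -4 -119 0 0 0 0;9 -12 -125 0 0 0 0;18 -23 -125 0 0 0 0;28 -36 -125 0 0 0 0;38 -49 -125 0 0 0 0;48 -62 -125 0 0 0 0;56 -72 -125 0 0 0 0;61 -79 -125 0 0 0 0;64 -83 -125 0 0 0 0;64 -83 -125 0 0 0 0;64 -83 -125 0 0 0 0"

```text
time: 24.85
ee_pos: [0.5026, -0.216, 0.1564]
tcp_rot: [180.0, 0.0, 75.3]
wrist_force: [0.1, 0.3, -2.0]
opening: 0.0222
grasp_force: 107.9
```

```bash
python3 - <<'E'
from h import *
print(bot.get_obs()["ee_pos"])
L=[]
for t in(8,16,24,32,40,48):
    r=tool(75.3,t,75.3);q=r*R.from_euler("x",180,degrees=True)
    L.append((np.array([.55,-.035,.13-.045*min(t,24)/24])-q.apply([.187,0,-.027]),r))
rows(L)
s=bot.camera("side")["img"][110:300,180:330];t=bot.camera("top")["img"][110:240,150:310]
b=np.zeros((500,800,3),np.uint8);b[:500,:395]=cv2.resize(s,(395,500));b[:325,400:]=cv2.resize(t,(400,325))
cv2.imwrite("pics/m8.png",b[:,:,::-1])
E
```

```text
[ 0.50255297 -0.21600866  0.15636664]
[  5.7  -0.  -11.4] [ 0. -8.  0.]
[ 14.8  -0.  -21.1] [  0. -16.   0.]
[ 27.3  -0.  -29.4] [  0. -24.   0.]
[ 42.8  -0.  -50.6] [  0. -32.   0.]
[ 61.2   0.  -69.5] [  0. -40.   0.]
[ 82.1   0.  -85.7] [  0. -48.   0.]
```

View pics/m8.png

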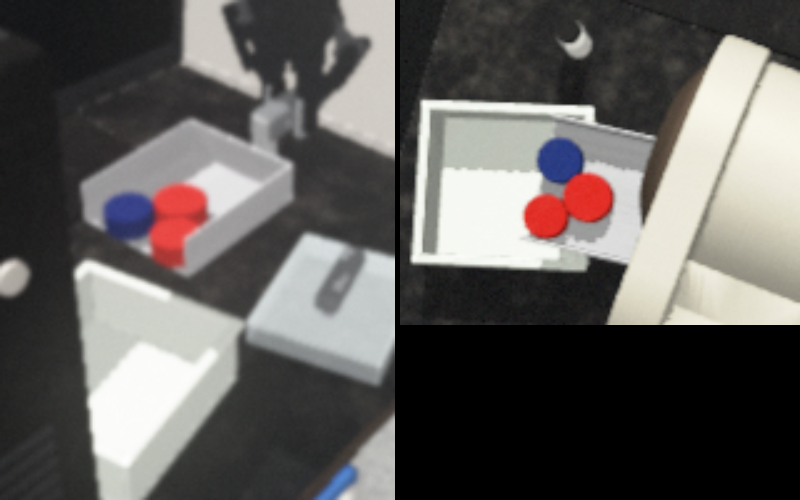

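Call:
carry_out --moves "3 0 -6 0 -4 0 0;6 0 -11 0 -8 0 0;10 0 -16 0 -12 0 0;15 0 -21 0 -16 0 0;21 0 -25 0 -20 0 0;27 0 -29 0 -24 0 0;35 0 -40 0 -28 0 0;43 0 -51 0 -32 0 0;52 0 -60 0 -36 0 0;61 0 -70 0 -40 0 0;71 0 -78 0 -44 0 0;82 0 -86 0 -48 0 0;82 0 -86 0 -48 0 0;82 0 -86 0 -48 0 0;82 0 -86 0 -48 0 0;82 0 -86 0 -48 0 0;82 0 -86 0 -48 0 0;82 0 -86 0 -48 0 0"

```text
time: 26.75
ee_pos: [0.5229, -0.1369, 0.2426]
tcp_rot: [179.9, 48.0, 75.2]
wrist_force: [-0.6, 0.8, -2.1]
opening: 0.0223
grasp_force: 108.1
```

```bash
python3 - <<'E'
from h import *
print(bot.get_obs()["ee_pos"])
rows([((.5025,-.216,.17),tool(75.3)),((.5666,-.2988,.157),tool(75.3)),((.5666,-.2988,.0319),tool(75.3))])
s=bot.camera("side")["img"][110:300,180:330];t=bot.camera("top")["img"][110:240,150:310]
b=np.zeros((500,800,3),np.uint8);b[:500,:395]=cv2.resize(s,(395,500));b[:325,400:]=cv2.resize(t,(400,325))
cv2.imwrite("pics/m9.png",b[:,:,::-1])
E
```

```text
[ 0.52292378 -0.13690103  0.24263558]
[ -0.7   0.3 109.3] [ 0. 48. -0.]
[-33.7  83.3 165.4] [ 0. 48. -0.]
[ 59.2  83.2 249.2] [ 0. 48. -0.]
```

View pics/m9.png

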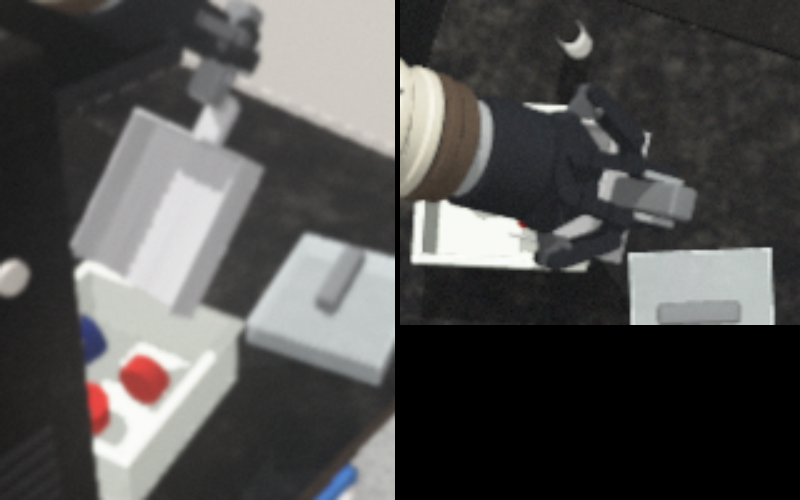

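Call:
carry_out --moves "0 0 8 0 4 0 0;0 0 20 0 9 0 0;0 0 34 0 15 0 0;0 0 48 0 21 0 0;0 0 62 0 27 0 0;0 0 76 0 33 0 0;0 0 89 0 39 0 0;0 0 100 0 44 0 0;-1 1 109 0 48 0 0;-8 18 121 0 48 0 0;-18 42 137 0 48 0 0;-27 66 153 0 48 0 0;-32 80 163 0 48 0 0;-34 83 165 0 48 0 0;-25 83 173 0 48 0 0;-7 83 190 0 48 0 0;15 83 210 0 48 0 0;34 83 227 0 48 0 0;44 83 236 0 48 0 0;48 83 240 0 48 0 0"

```text
time: 28.85
ee_pos: [0.5654, -0.298, 0.0447]
tcp_rot: [-179.9, -0.0, 75.4]
wrist_force: [0.1, 0.7, -0.9]
opening: 0.0223
grasp_force: 108.2
```

```bash
python3 - <<'E'
from h import *
o=bot.get_obs();print(o["ee_pos"],o["tcp_rot"])
rows([((.5666,-.2988,.0319),tool(75.3))])
E
```

```text
[ 0.56535452 -0.29796778  0.04466959] [-1.79879652e+02 -2.68122817e-02  7.53549919e+01]
[-0.5  1.4 12.8] [-0.1 -0.   0.1]
```

Call:
carry_out --moves "0 0 4 0 0 0 0;0 0 8 0 0 0 0;0 0 11 0 0 0 0;0 0 12.5 0 0 0 0;0 0 13.3 0 0 0 0;0 0 13.3 0 0 0 0"

```text
time: 29.45
ee_pos: [0.5665, -0.299, 0.0329]
tcp_rot: [180.0, 0.0, 75.3]
wrist_force: [-0.3, -0.6, -2.3]
opening: 0.0225
grasp_force: 108.2
```

Call:
carry_out --moves "0 0 0.5 0 0 0 0;0 0 1 0 0 0 0;0 0 1.3 0 0 0 0;0 0 1.3 0 0 0 0"

```text
time: 29.85
ee_pos: [0.5665, -0.299, 0.0319]
tcp_rot: [180.0, 0.0, 75.3]
wrist_force: [-1.2, 0.3, 2.3]
opening: 0.0225
grasp_force: 108.8
```

Call:
carry_out --moves "0 0 0 0 0 0 26;0 0 0 0 0 0 30;0 0 0 0 0 0 50;0 0 0 0 0 0 85;0 0 0 0 0 0 85;0 0 0 0 0 0 85;0 0 -10 0 0 0 85;0 0 -40 0 0 0 85;0 0 -80 0 0 0 85;0 0 -120 0 0 0 85;0 0 -160 0 0 0 85;0 0 -180 0 0 0 85;0 0 -180 0 0 0 85;0 0 -180 0 0 0 85"

```text
time: 31.25
ee_pos: [0.5665, -0.299, 0.2119]
tcp_rot: [179.9, 0.0, 75.3]
wrist_force: [-0.3, -0.4, -1.2]
opening: 0.0849
grasp_force: 0.0
```

```bash
python3 - <<'E'
from h import *
s=bot.camera("side")["img"][110:300,180:370];t=bot.camera("top")["img"][100:290,140:370]
b=np.zeros((400,800,3),np.uint8);b[:,:395]=cv2.resize(s,(395,400));b[:331,400:]=cv2.resize(t,(400,331))
cv2.imwrite("pics/m10.png",b[:,:,::-1])
E
```

```text
(no output)
```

View pics/m10.png

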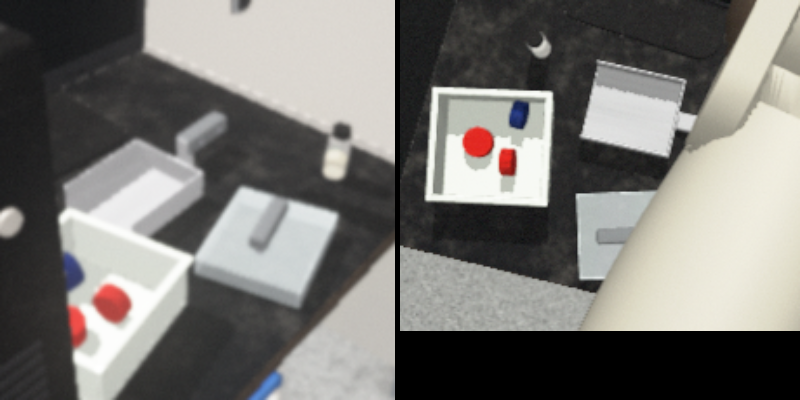

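The picture shows all three caps in the tub, the empty tray level, the lid flat on the worktop, and both vials standing.

```bash
python3 -c "
from workcell import bot
print(bot.job_done())"
```

```text
the job is handed in; nothing more can be done
None
```

I handed the job in at about 31 s (limit 72 s): all three caps are in the tub, the lid lies flat and right way up, and the empty tray is level; they can't fit side by side at the mouth, so one red cap sat just behind the other two in the first tilt.

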